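# Gauge a slat with the flip stop

### The job

Flip the red stop down until it is fully home on the fence, then lay the pale slat flush along the fence and slide it lengthwise until its end presses gently but firmly (about 7 newtons, never more than double) into the stop's sprung brass pin for a moment. Let go of the slat so that it just rests at the pin, flip the stop back up out of the way, and leave the slat exactly where it was gauged, everything else undisturbed.

Things in the scene. Friction and masses are not known exactly. Their poses are not given: they have to be found in the camera images.
- station: Gauging board, fixed: plywood bed 240 (x) x 520 (y) x 18 mm thick, origin under its centre, so the bed's top is 18 mm above the origin. An aluminium fence 16 mm high (top at 34 mm) runs along y on it; the fence's working face looks to -x and lies at x = +50 mm, its back at x = +80 mm.
- slat: Pale wooden slat, loose, 45 (x) x 160 (y) x 40 mm high, about 0.2 kg; origin under its centre. It starts on the bed, in front of the fence (towards the robot). Lying along the fence its centre is at x = +27.5 mm in the board's frame; it stands 24 mm proud of the fence, so it can be gripped across its width with the fingertips above the fence.
- slat_end (a point): Centre of the slat's +y end face, the end that goes to the pin; 20 mm above the slat's underside.
- stop: Dark steel clamp block of the flip stop on the fence, 50 mm wide in y, locked somewhere along the fence; origin on the hinge axis (parallel to the board's y), 68 mm above the board's underside and at x = +85 mm in the board's frame. It carries the red leaf.
- leaf (a joint): Angle of the red leaf about the hinge: 0 = fully down on the fence (arm level, towards the robot), 1.57 = standing straight up, 1.9 = end of travel, leaning back. Stiff friction hinge (0.25 N m): it stays where it is left.
- handle (a point): Middle of the leaf's steel cross pin, 14 mm thick and 30 mm long along the hinge direction, at the free end of the leaf, 105 mm from the hinge axis; can be pinched by its two ends from above, and turns in the grasp.
- pin_root (a point): Where the brass pin, 12 mm thick, comes out towards -y from the -y face of the leaf's 16 mm wide block; leaf down: board x = +25 mm, 40 mm above the board's underside; the block's foot is then 4 mm above the bed. The pin is sprung (and damped, 6 N per mm, 6 mm travel). Its free tip stands 10 to 22 mm out, set by a screw: not measured, to be found by feel or sight.
- walnut: Dark walnut offcut 30 x 100 x 25 mm on the bed. Not to be disturbed.
- pencil: Flat green pencil 12 x 174 x 8 mm on the bed behind the fence. Not to be disturbed.
- sandblock: Cork sanding block 60 x 100 x 32 mm. Not to be disturbed.
- glue: Yellow glue bottle, 60 mm thick, 160 mm high. Not to be disturbed.
- square: Try square with a wooden stock 110 mm and a steel blade 160 mm. Not to be disturbed.
- wedge: Brown wooden block 90 x 35 x 22 mm. Not to be disturbed.
Things that resemble listed ones, but are neither listed nor needed, are in the scene too. There is more than one size of the slat; the one meant has the size given above.

How it is judged:
By the outcome, as a careful person would: the job done as asked, in the order asked, and still so for the second after the job is handed in, with the robot touching nothing.
It also fails if it takes over 72 s, if anything falls off the work surface, if the arm or the gripper's body presses on something with over 40 N, if the wrist force passes 120 N, or if a joint passes its speed limit or range.

### The arm

A 6-joint arm with a two-finger parallel gripper is mounted at the origin on the work surface. World frame = base frame: x ahead of the robot, y to its left, z up, the work surface at z = 0. Lengths are in m, angles in rad, forces in N, time in s.
With the tool pointing down it reaches from about 0.25 to 0.775 m from the base axis. Payload 4 kg.
Tool frame: the origin (TCP) lies midway between the tips of the shut fingers; the grasp point (between the pads) lies 19 mm behind it; z points along the fingers, y is the line along which they close (so a half turn about z gives the same grasp; the last joint's range is limited). The gripper opens to 85 mm and grips with 20 to 120 N. Pads are 22 mm wide; open, the fingers measure 114 mm over their backs; the gripper's body (76 mm by 85 mm) begins 54 mm behind the grasp point. The pads swing forward as they close: fully open they stand 13 mm farther back than shut.
Start: joints at [-1.229, 0.087, 1.371, -0, 1.684, -0.103], TCP at [0.237, -0.497, 0.231] pointing down, gripper open.
Joint ranges: [-3.1, 3.1], [-0.76, 2.03], [0.27, 2.55], [-1.08, 4.22], [0.17, 2.65], [-2.57, 2.57]. Speed limits (rad/s): [2.79, 2.79, 3.14, 3.14, 3.14, 3.14].

### API

Orientations are given as [roll, pitch, yaw] about the fixed x, y, z axes, in that order (R = Rz(yaw) Ry(pitch) Rx(roll)).
In Python, from station import arm gives the robot as it stands.
- The arm moves only by the shell command python3 -m handwheel 'ROWS'. ROWS is JSON, a list of rows, each an object with "offset": the shift along the tool's x, y, z in m, a list of three; "twist": the turn about the tool's z in degrees; "fingers": the opening, from 0 (shut) to 1 (fully open). In form: [{"offset": [tx, ty, tz], "twist": twist, "fingers": fingers}, ...]. A call has 1 to 20 rows; each row shifts and turns the commanded pose from where the row before left it, along the tool's axes as they then stand; what a row does not reach is not made up. A row lasts 1/12 s, in which the tool goes at most 41.7 mm and 7.16 degrees, less where a joint would pass 70% of its speed; a pose out of reach is approached as far as the arm can. A call is refused whole if a number of a shift passes 0.0417 or a number of a turn 7.16, either way. A call with a gripper value outside its range is refused whole. The fingers move at their own pace and stop on an object; the grip force is fixed at half the most. Time passes only in rows, so rows that do not move let the fingers close. It gives the time, the measured TCP pose, the force, the opening and the grip force at its end, in the units of the state.
- arm.get_obs(): the state, without advancing time (a new reading comes with each control period).
- arm.camera(name): name is "scene" or "top" or "wrist"; returns the picture (384x512x3 uint8, blue, green, red); there is no depth.
- arm.camera_info(name): a dict with "camera_matrix" (3x3 intrinsics, pixels), "eye" and "attitude" of the camera in the world. Camera axes: x right, y down, z forward; pixel columns grow to the right and rows downward; lengths in m; the calibration is good to about 2 mm. The wrist camera is an equidistant fisheye: a pixel r from the principal point sees the ray r / f radians off the axis. A picture is of the moment at which its call begins: read the wrist's pose just before it. camera_info takes no time and is no camera call; for the wrist camera it gives the pose at the moment of the call.
- arm.hand_in(): hands the job in; it is judged then, once.
Trained networks look in the newest picture that a camera, given by its name, has taken for a name from the list of things; names that differ only in an ending like _2 or _b are one class to them, and where a whole thing is asked for, a point or a joint stands for the part that bears it (a point fixed in the world has none). Each returns a list of dicts, best first, with "p" (0 to 1); they miss things now and then, are a little off and sometimes report something else, mostly with a low value. They report only what shows in the picture. A call takes as long as a camera call. They do not tell look-alikes from the thing itself.
- arm.find_in(camera, thing): "at" ([x, y, z] in m, in world coordinates, good to about 4 mm: the middle of the surface that is visible of it).
- arm.cut_out(camera, thing): "region" (384x512 bool, what is visible of it).
- arm.landmark_of(camera, thing): "at" ([x, y, z] in m, in world coordinates, good to about 4 mm: a listed point, or the origin of a listed thing).
The state is a dict: "time": time; "joint_positions": joint angles; "qd": joint speeds; "joint_torque": joint torques, N m; "eef_pos": TCP position; "tcp_rot": TCP orientation; "contact_force": force on the tool from outside, world axes, zero at the start; "torque": the same for the moment, N m; "finger_gap": opening from 0.0 (shut) to 1.0 (fully open); "gripper_force": force on a finger pad.
Only numpy, scipy, OpenCV 4.12 (cv2) and the standard library are available. Lean on these libraries where they do the work, as an engineer would, in place of code of your own. Each camera call takes 0.05 s, during which the arm holds its last target. There are 200 camera calls.

## Working session

There is one attempt and no reset: what is moved stays moved. The work goes in short steps, Python scripts to look and compute and a shell command to move; the robot and the scene stay as the last step left them, time stands still between calls to the robot, and variables do not carry over. Pictures are saved under pics/ and viewed, at most 12 in all, crops included, and the job is handed in when it is done.

```bash
ls; mkdir -p pics; cat > h.py <<'E'
from station import arm
import numpy as np, cv2
E
python3 - <<'E'
from h import *
o=arm.get_obs()
print(o['time'],o['eef_pos'],o['tcp_rot'],o['finger_gap'])
ims=[]
for c in ['scene','top']:
    im=arm.camera(c); cv2.imwrite(f'pics/{c}0.png',im)
    i=arm.camera_info(c); print(c,i)
    for t in ['station','slat','stop','walnut','leaf']:
        print(c,t,[(np.round(d['at'],3).tolist(),round(d['p'],2)) for d in arm.find_in(c,t)][:4])
    for t in ['station','slat','slat_end','stop','handle','pin_root','walnut']:
        print(c,'LM',t,[(np.round(d['at'],3).tolist(),round(d['p'],2)) for d in arm.landmark_of(c,t)][:4])
E
```

```text
pics
0.0 [ 0.23647019 -0.49599014  0.23009212] [-3.13927289e+00 -2.45736604e-04  4.44810429e-01] 0.999848980120879
scene {'camera_matrix': array([[382.01722542,   0.        , 255.0714561 ],
       [  0.        , 382.01722542, 191.68643267],
       [  0.        ,   0.        ,   1.        ]]), 'eye': array([1.1291901 , 0.13123461, 0.88545964]), 'attitude': array([-2.45940528, -0.00853811,  1.78273913])}
scene station [([0.586, 0.015, 0.02], 0.81)]
scene slat [([0.525, -0.123, 0.054], 0.92), ([0.344, 0.072, 0.027], 0.77), ([0.279, -0.238, 0.057], 0.61)]
scene stop [([0.631, 0.123, 0.078], 0.86), ([0.664, -0.144, 0.028], 0.23)]
scene walnut [([0.446, 0.167, 0.043], 0.94)]
scene leaf [([0.633, 0.122, 0.153], 0.66), ([0.588, 0.018, 0.021], 0.39)]
scene LM station [([0.547, -0.013, 0.002], 0.66)]
scene LM slat [([0.333, 0.066, -0.001], 0.75), ([0.517, -0.129, 0.015], 0.68), ([0.265, -0.241, 0.0], 0.68)]
scene LM slat_end [([0.502, -0.044, 0.036], 0.89), ([0.335, 0.124, 0.013], 0.8), ([0.206, -0.142, 0.03], 0.75)]
scene LM stop [([0.62, 0.12, 0.066], 0.81), ([0.664, -0.149, 0.018], 0.73)]
s
[... 646 characters left out ...]
top stop [([0.605, 0.116, 0.15], 0.65), ([0.605, 0.111, 0.129], 0.61), ([0.656, -0.146, 0.027], 0.52)]
top walnut [([0.438, 0.162, 0.042], 0.78), ([0.443, 0.36, 0.032], 0.41)]
top leaf [([0.606, 0.116, 0.152], 0.86)]
top LM station [([0.551, -0.012, 0.001], 0.79)]
top LM slat [([0.516, -0.124, 0.022], 0.91), ([0.336, 0.07, -0.002], 0.82), ([0.262, -0.241, -0.003], 0.66)]
top LM slat_end [([0.202, -0.141, 0.026], 0.84), ([0.336, 0.123, 0.019], 0.82), ([0.503, -0.045, 0.039], 0.56)]
top LM stop []
top LM handle [([0.636, 0.12, 0.172], 0.65)]
top LM pin_root [([0.605, 0.115, 0.132], 0.87)]
top LM walnut [([0.443, 0.161, 0.02], 0.92), ([0.547, -0.01, 0.003], 0.41), ([0.66, -0.152, 0.021], 0.41)]
```

View pics/scene0.png

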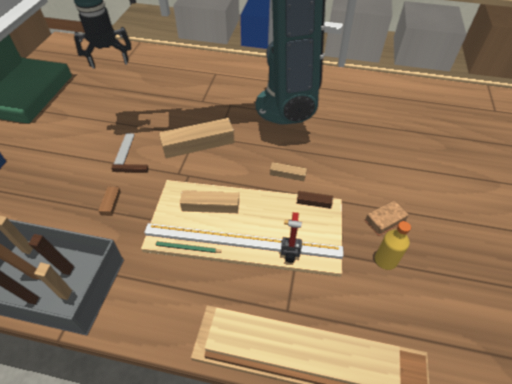

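View pics/top0.png

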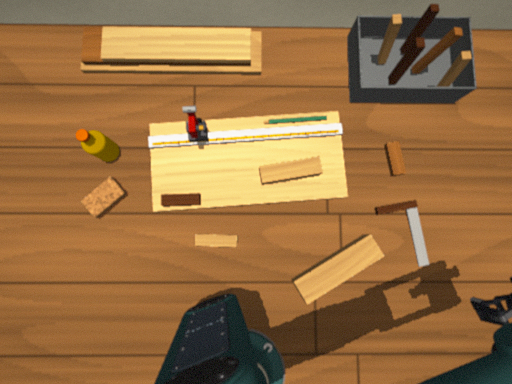

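The scene shows slat candidates at top-view pixels (290,170) on the bed, (338,268) a longer one on the table, and (216,240) a short offcut. The slat that starts on the bed fits the description. The stop is at (195,128) with its leaf up, the walnut at (181,200), and the pencil at (297,120). Next I measure the board pose and the candidate sizes.

```bash
cat > h.py <<'E'
from station import arm
import numpy as np, cv2
from scipy.spatial.transform import Rotation as R
def rays(cam,px,info=None):
    i=info or arm.camera_info(cam); K=i['camera_matrix']; px=np.atleast_2d(np.asarray(px,float))
    d=np.c_[(px[:,0]-K[0,2])/K[0,0],(px[:,1]-K[1,2])/K[1,1],np.ones(len(px))]
    if cam=='wrist':
        r=np.hypot(d[:,0],d[:,1])+1e-9; d=np.c_[d[:,:2]*(np.sin(r)/r)[:,None],np.cos(r)]
    return np.array(i['eye']),d@R.from_euler('xyz',i['attitude']).as_matrix().T
def onplane(cam,px,z,info=None):
    e,d=rays(cam,px,info); return e+d*((z-e[2])/d[:,2])[:,None]
def proj(cam,P,info=None):
    i=info or arm.camera_info(cam);K=i['camera_matrix'];P=np.atleast_2d(P)
    c=(P-i['eye'])@R.from_euler('xyz',i['attitude']).as_matrix()
    if cam=='wrist':
        s=np.hypot(c[:,0],c[:,1])+1e-12; th=np.arctan2(s,c[:,2]); a=c[:,:2]/s[:,None]*th[:,None]
    else: a=c[:,:2]/c[:,2:]
    return a*[K[0,0],K[1,1]]+K[:2,2]
def rect(m,z,cam):
    c=max(cv2.findContours(m.astype(np.uint8),cv2.RETR_EXTERNAL,cv2.CHAIN_APPROX_NONE)[0],key=cv2.contourArea)[:,0,:]
    w=onplane(cam,c,z)[:,:2].astype(np.float32)
    (cx,cy),(a,b),an=cv2.minAreaRect(w*1000)
    if a<b: an+=90;a,b=b,a
    return round(cx,1),round(cy,1),round(a,1),round(b,1),round((an)%180,2)
E
python3 - <<'E'
from h import *
im=arm.camera('top'); 
for t,z in [('station',.018),('slat',.058),('walnut',.043)]:
    for d in arm.cut_out('top',t): print(t,round(d['p'],2),rect(d['region'],z,'top'), rect(d['region'],.04,'top') if t=='slat' else '')
s=arm.camera('scene')
cv2.imwrite('pics/crop.png',np.hstack([cv2.resize(im[95:215,140:360],None,fx=1.8,fy=1.8,interpolation=2),cv2.resize(s[175:295,140:360],None,fx=1.8,fy=1.8,interpolation=2)]))
E
```

```text
station 0.72 (440.3, 164.2, 103.4, 29.3, 90.13) 
station 0.64 (566.9, -10.3, 527.7, 283.8, 94.05) 
slat 0.88 (333.2, 66.7, 103.8, 29.6, 88.04) (332.9, 68.3, 105.9, 30.2, 88.04)
slat 0.68 (266.3, -238.0, 233.8, 75.4, 120.81) (264.6, -242.5, 238.5, 76.9, 120.81)
slat 0.62 (512.3, -122.6, 161.1, 52.7, 99.83) (515.6, -124.8, 164.3, 53.8, 99.83)
slat 0.21 (435.8, 155.3, 101.3, 31.8, 92.76) (437.6, 158.7, 103.4, 32.5, 92.76)
walnut 0.74 (436.5, 159.4, 100.8, 31.1, 90.13)
```

View pics/crop.png

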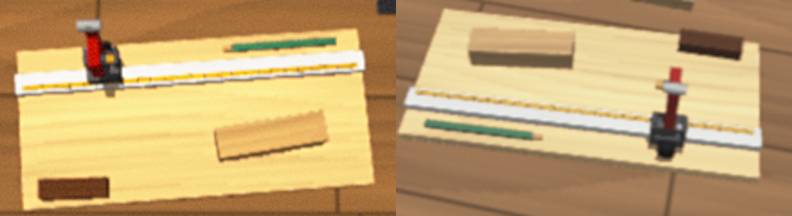

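The crop confirms the on-bed slat, about 160 mm long with one visible end. The leaf stands up at the stop. I'll move over the board for a wrist view.

```bash
python3 -m handwheel '[{"offset":[0.03,-0.02,-0.005],"twist":0,"fingers":1},{"offset":[0.03,-0.02,-0.005],"twist":0,"fingers":1},{"offset":[0.03,-0.02,-0.005],"twist":0,"fingers":1},{"offset":[0.03,-0.02,-0.005],"twist":0,"fingers":1},{"offset":[0.03,-0.02,-0.005],"twist":0,"fingers":1},{"offset":[0.03,-0.02,-0.005],"twist":0,"fingers":1},{"offset":[0.03,-0.02,-0.005],"twist":0,"fingers":1},{"offset":[0.03,-0.02,-0.005],"twist":0,"fingers":1},{"offset":[0.03,-0.02,-0.005],"twist":0,"fingers":1},{"offset":[0.03,-0.02,-0.005],"twist":0,"fingers":1},{"offset":[0.03,-0.02,-0.005],"twist":0,"fingers":1},{"offset":[0.03,-0.02,-0.005],"twist":0,"fingers":1},{"offset":[0.03,-0.02,-0.005],"twist":0,"fingers":1},{"offset":[0.03,-0.02,-0.005],"twist":0,"fingers":1},{"offset":[0.03,-0.02,-0.005],"twist":0,"fingers":1},{"offset":[0.03,-0.02,-0.005],"twist":0,"fingers":1},{"offset":[0,0,0],"twist":7.1,"fingers":1},{"offset":[0,0,0],"twist":7.1,"fingers":1},{"offset":[0,0,0],"twist":7.1,"fingers":1},{"offset":[0,0,0],"twist":0,"fingers":1}]'
python3 - <<'E'
from h import *
im=arm.camera('wrist'); cv2.imwrite('pics/w1.png',im); i=arm.camera_info('wrist'); print(i, arm.get_obs()['joint_positions'])
f=lambda L:[(np.round(d['at'],4).tolist(),round(d['p'],2)) for d in L][:3]
for t in ['station','slat','slat_end','stop','handle','pin_root']: print(t,f(arm.landmark_of('wrist',t)))
for t in ['slat','leaf']: print('find',t,f(arm.find_in('wrist',t)))
E
```

```text
time: 3.22
eef_pos: [0.5324, -0.0006, 0.3112]
tcp_rot: [3.141, 0.0, 0.072]
contact_force: [-1.5, -0.1, -0.5]
finger_gap: 0.995
gripper_force: 0.0
{'camera_matrix': array([[297.31863964,   0.        , 259.04266238],
       [  0.        , 297.31863964, 186.23964478],
       [  0.        ,   0.        ,   1.        ]]), 'eye': array([0.60839089, 0.00520612, 0.453382  ]), 'attitude': array([ 2.83774423e+00, -1.41807481e-03, -1.49328472e+00])} [-1.08177633e-01  4.60467572e-02  1.25739290e+00 -1.18710924e-04
  1.83822399e+00  1.38663705e+00]
station [([0.5492, -0.014, -0.0011], 0.89)]
slat [([0.5146, -0.1276, 0.0171], 0.66), ([0.3333, 0.0723, -0.0022], 0.66)]
slat_end [([0.2017, -0.1462, 0.0306], 0.93), ([0.3302, 0.1202, 0.013], 0.85), ([0.501, -0.0493, 0.0371], 0.77)]
stop [([0.6251, 0.1165, 0.0713], 0.9)]
handle [([0.6379, 0.1193, 0.1735], 0.92), ([0.5748, 0.3661, 0.0032], 0.41)]
pin_root [([0.5995, 0.1115, 0.1334], 0.71)]
find slat [([0.5171, -0.1179, 0.0583], 0.89), ([0.2675, -0.1843, 0.0404], 0.8), ([0.3441, 0.0657, 0.0257], 0.62)]
find leaf [([0.6143, 0.111, 0.1448], 0.8)]
```

View pics/w1.png

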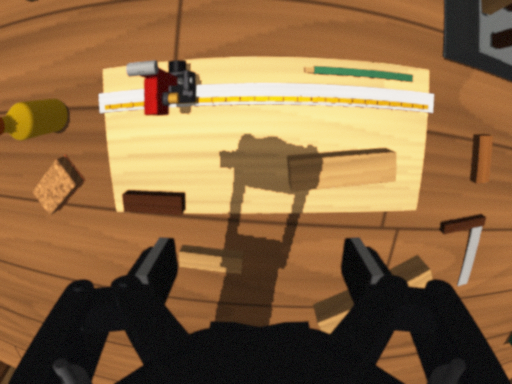

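The wrist picture shows the bed, the fence at (99..433, 93..112), the leaf and handle at (143,68), and the slat at (342,170). Next is a finer fence and board fit.

```bash
python3 - <<'E'
from h import *
for c in ['wrist','top','scene']:
    im=arm.camera(c); hsv=cv2.cvtColor(im,cv2.COLOR_BGR2HSV)
    m=((hsv[...,1]<45)&(hsv[...,2]>170)).astype(np.uint8)
    B=np.array([[.025,-.275,.034],[.105,-.275,.034],[.105,.275,.034],[.025,.275,.034]])
    W=(R.from_euler('z',.071).apply(B)+[.55,-.012,0])
    k=np.zeros_like(m); cv2.fillPoly(k,[proj(c,W).round().astype(int)],1); m&=k
    ys,xs=np.nonzero(m); w=onplane(c,np.c_[xs,ys],.034)[:,:2]
    # rotate into the frame of yaw guess, fit edges
    th=.0705
    for _ in range(3):
        u=np.c_[w[:,0]*np.cos(th)+w[:,1]*np.sin(th),-w[:,0]*np.sin(th)+w[:,1]*np.cos(th)]
        bins=np.arange(u[:,1].min()+.01,u[:,1].max()-.01,.006); lo=[];hi=[]
        for b in bins:
            s=u[(u[:,1]>=b)&(u[:,1]<b+.006),0]
            if len(s)>3: lo.append((b+.003,s.min()));
            if len(s)>3: hi.append((b+.003,s.max()))
        lo=np.array(lo);hi=np.array(hi)
        def rf(a):
            for _ in range(4):
                p=np.polyfit(a[:,0],a[:,1],1); r=a[:,1]-np.polyval(p,a[:,0]); a=a[abs(r)<max(.0015,2*r.std())]
            return p
        pl,ph=rf(lo),rf(hi); th-=pl[0]
    mid=u[:,1].min()/2+u[:,1].max()/2
    print(c,'yaw',round(th,4),'slopes',pl[0],ph[0],'front u',np.polyval(pl,mid),'back u',np.polyval(ph,mid),'y',u[:,1].min(),u[:,1].max())
    # bed
    d=arm.cut_out(c,'slat')
    for q in d[:3]: print('slat',rect(q['region'],.058,c))
E
```

```text
wrist yaw 0.0797 slopes -6.651018851163261e-07 0.0010257324199276498 front u 0.5966822087419509 back u 0.6249925178070717 y -0.3162184793934888 0.20222241401664529
slat (258.6, -157.7, 85.1, 74.5, 31.33)
slat (361.2, 63.6, 100.7, 42.3, 88.25)
slat (519.9, -121.0, 162.9, 52.9, 100.21)
top yaw 0.0768 slopes -1.0614935482390709e-07 -0.02860247196594252 front u 0.5959628179494219 back u 0.6205862103846659 y -0.31547327709269296 0.20507742626920777
slat (516.7, -150.4, 105.7, 49.9, 99.33)
slat (267.4, -238.9, 233.8, 74.9, 121.01)
scene yaw 0.0749 slopes -1.6621197768537986e-09 -0.0032664459751310724 front u 0.6024231657052836 back u 0.6277641049552795 y -0.31284603160804747 0.20572855932752307
slat (373.5, 73.3, 104.7, 51.8, 87.48)
slat (530.2, -119.5, 159.8, 71.6, 98.08)
slat (294.0, -228.5, 222.1, 125.6, 120.8)
```

```bash
python3 -m handwheel '[{"offset":[0.019,-0.0185,0.01],"twist":-0.3,"fingers":1},{"offset":[0.019,-0.0185,0.01],"twist":0,"fingers":1},{"offset":[0.019,-0.0185,0.01],"twist":0,"fingers":1},{"offset":[0.019,-0.0185,0.01],"twist":0,"fingers":1},{"offset":[0.019,-0.0185,0.01],"twist":0,"fingers":1},{"offset":[0.019,-0.0185,0.01],"twist":0,"fingers":1},{"offset":[0,0,0],"twist":0,"fingers":1},{"offset":[0,0,0],"twist":0,"fingers":1}]'
python3 - <<'E'
from h import *
o=arm.get_obs(); print(o['eef_pos'],o['tcp_rot'],o['contact_force'])
f=lambda L:[(np.round(d['at'],4).tolist(),round(d['p'],2)) for d in L][:2]
for k in range(2):
  im=arm.camera('wrist')
  for t in ['stop','handle','pin_root']: print(t,f(arm.landmark_of('wrist',t)))
cv2.imwrite('pics/w2.png',im)
E
```

```text
time: 4.63
eef_pos: [0.6372, 0.1193, 0.249]
tcp_rot: [3.141, 0.004, 0.08]
contact_force: [-0.3, -0.9, 0.2]
finger_gap: 1.0
gripper_force: 0.0
[0.63718954 0.11925382 0.24900967] [3.14113965 0.00399235 0.08009225] [-0.34348168 -0.8506175   0.17902493]
stop [([0.6226, 0.1176, 0.0694], 0.65)]
handle [([0.6367, 0.1222, 0.1724], 0.96)]
pin_root [([0.5976, 0.1089, 0.1347], 0.83)]
stop [([0.6227, 0.1162, 0.069], 0.93)]
handle [([0.6343, 0.121, 0.1735], 0.96)]
pin_root [([0.5975, 0.1133, 0.1332], 0.73)]
```

View pics/w2.png

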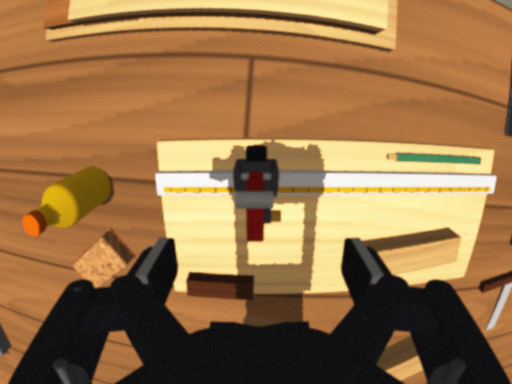

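The handle is at pixel (254,200) and the finger midline at about 258.5, so I shift about 3 mm to the left. Then I descend and pinch.

```bash
python3 -m handwheel '[{"offset":[-0.001,-0.003,0.019],"twist":0,"fingers":1},{"offset":[0,0,0.019],"twist":0,"fingers":0.8},{"offset":[0,0,0.019],"twist":0,"fingers":0.7},{"offset":[0,0,0.019],"twist":0,"fingers":0.6},{"offset":[0,0,0.019],"twist":0,"fingers":0.6},{"offset":[0,0,0],"twist":0,"fingers":0.5}]'
python3 -m handwheel '[{"offset":[0,0,0],"twist":0,"fingers":0},{"offset":[0,0,0],"twist":0,"fingers":0},{"offset":[0,0,0],"twist":0,"fingers":0},{"offset":[0,0,0],"twist":0,"fingers":0},{"offset":[0,0,0],"twist":0,"fingers":0},{"offset":[0,0,0],"twist":0,"fingers":0}]'
```

```text
time: 5.53
eef_pos: [0.6335, 0.1207, 0.1513]
tcp_rot: [3.141, 0.009, 0.078]
contact_force: [-0.5, 0.2, -1.1]
finger_gap: 0.505
gripper_force: 0.0
time: 6.03
eef_pos: [0.6356, 0.1212, 0.1561]
tcp_rot: [3.141, 0.001, 0.078]
contact_force: [-2.6, -0.3, -5.9]
finger_gap: 0.334
gripper_force: 60.0
```

```bash
python3 -m handwheel '[{"offset":[-0.0088,0,-0.0005],"twist":0,"fingers":0},{"offset":[-0.0088,0,0],"twist":0,"fingers":0},{"offset":[-0.0087,0,0.001],"twist":0,"fingers":0},{"offset":[-0.0087,0,0.0015],"twist":0,"fingers":0},{"offset":[-0.0084,0,0.0024],"twist":0,"fingers":0},{"offset":[-0.0084,0,0.003],"twist":0,"fingers":0},{"offset":[-0.0078,0,0.0038],"twist":0,"fingers":0},{"offset":[-0.0078,0,0.0043],"twist":0,"fingers":0},{"offset":[0,0,0],"twist":0,"fingers":0}]'
```

```text
time: 6.78
eef_pos: [0.5707, 0.1162, 0.1449]
tcp_rot: [3.142, -0.01, 0.078]
contact_force: [1.5, 0.3, 1.1]
finger_gap: 0.337
gripper_force: 60.6
```

```bash
python3 -m handwheel '[{"offset":[-0.0071,0,0.0052],"twist":0,"fingers":0},{"offset":[-0.007,0,0.0055],"twist":0,"fingers":0},{"offset":[-0.0061,0,0.0063],"twist":0,"fingers":0},{"offset":[-0.006,0,0.0065],"twist":0,"fingers":0},{"offset":[-0.005,0,0.0072],"twist":0,"fingers":0},{"offset":[-0.0048,0,0.0075],"twist":0,"fingers":0},{"offset":[-0.0037,0,0.008],"twist":0,"fingers":0},{"offset":[-0.0035,0,0.0081],"twist":0,"fingers":0},{"offset":[-0.0023,0,0.0085],"twist":0,"fingers":0},{"offset":[-0.0021,0,0.0086],"twist":0,"fingers":0},{"offset":[-0.001,0,0.0086],"twist":0,"fingers":0},{"offset":[0,0,0],"twist":0,"fingers":0}]'
```

```text
time: 7.78
eef_pos: [0.5184, 0.1121, 0.0612]
tcp_rot: [3.142, 0.004, 0.078]
contact_force: [-6.7, 0.1, 1.4]
finger_gap: 0.33
gripper_force: 67.9
```

```bash
python3 -m handwheel '[{"offset":[0.0005,0,0.003],"twist":0,"fingers":0},{"offset":[0.0005,0,0.002],"twist":0,"fingers":0},{"offset":[0,0,0],"twist":0,"fingers":0}]'; python3 -m handwheel '[{"offset":[0,0,0.002],"twist":0,"fingers":0},{"offset":[0,0,0],"twist":0,"fingers":0}]';python3 -m handwheel '[{"offset":[0,0,0.0015],"twist":0,"fingers":0},{"offset":[0,0,0],"twist":0,"fingers":0}]'
```

```text
time: 8.03
eef_pos: [0.5182, 0.1121, 0.0565]
tcp_rot: [3.141, 0.007, 0.079]
contact_force: [-8.8, -1.1, 4.1]
finger_gap: 0.332
gripper_force: 68.3
time: 8.2
eef_pos: [0.5182, 0.1121, 0.0546]
tcp_rot: [3.141, 0.007, 0.079]
contact_force: [-10.0, -1.4, 3.5]
finger_gap: 0.335
gripper_force: 68.4
time: 8.37
eef_pos: [0.5183, 0.1121, 0.0532]
tcp_rot: [3.141, 0.007, 0.078]
contact_force: [-10.5, -0.7, 3.9]
finger_gap: 0.331
gripper_force: 68.5
```

```bash
python3 -m handwheel '[{"offset":[-0.001,0,0.0015],"twist":0,"fingers":0},{"offset":[0,0,0],"twist":0,"fingers":0}]'; python3 -m handwheel '[{"offset":[-0.0005,0,0.0015],"twist":0,"fingers":0},{"offset":[0,0,0],"twist":0,"fingers":0}]';python3 -m handwheel '[{"offset":[0,0,0.0015],"twist":0,"fingers":0},{"offset":[0,0,0],"twist":0,"fingers":0}]'
```

```text
time: 8.53
eef_pos: [0.5183, 0.1121, 0.0521]
tcp_rot: [3.141, 0.004, 0.079]
contact_force: [-7.8, -0.9, 3.9]
finger_gap: 0.33
gripper_force: 68.5
time: 8.7
eef_pos: [0.5183, 0.1121, 0.0509]
tcp_rot: [3.141, 0.003, 0.079]
contact_force: [-7.5, -0.9, 5.6]
finger_gap: 0.331
gripper_force: 68.5
time: 8.87
eef_pos: [0.5184, 0.1121, 0.0493]
tcp_rot: [3.141, 0.003, 0.079]
contact_force: [-6.5, 0.2, 3.5]
finger_gap: 0.33
gripper_force: 68.5
```

```bash
python3 -m handwheel '[{"offset":[0,0,0.0015],"twist":0,"fingers":0},{"offset":[0,0,0],"twist":0,"fingers":0}]'; python3 -m handwheel '[{"offset":[0,0,0.0015],"twist":0,"fingers":0},{"offset":[0,0,0],"twist":0,"fingers":0}]'
python3 - <<'E'
from h import *
f=lambda L:[(np.round(d['at'],4).tolist(),round(d['p'],2)) for d in L][:2]
for c in ['wrist','scene','top']:
  im=arm.camera(c)
  for t in ['handle','pin_root','stop']: print(c,t,f(arm.landmark_of(c,t)))
E
```

```text
time: 9.03
eef_pos: [0.5184, 0.1122, 0.048]
tcp_rot: [3.141, 0.003, 0.079]
contact_force: [-7.2, -1.3, 4.3]
finger_gap: 0.336
gripper_force: 68.6
time: 9.2
eef_pos: [0.5184, 0.1121, 0.0478]
tcp_rot: [3.141, 0.003, 0.079]
contact_force: [-9.9, -1.0, 11.0]
finger_gap: 0.333
gripper_force: 69.2
wrist handle [([0.5223, 0.1111, 0.0686], 0.83)]
wrist pin_root [([0.5615, 0.106, 0.0418], 0.69)]
wrist stop [([0.6237, 0.115, 0.0704], 0.82)]
scene handle [([0.5177, 0.1128, 0.066], 0.55)]
scene pin_root [([0.5635, 0.1053, 0.0385], 0.81)]
scene stop [([0.6192, 0.1169, 0.0677], 0.8)]
top handle [([0.5752, 0.3656, 0.0023], 0.67)]
top pin_root [([0.5055, -0.047, 0.0392], 0.65)]
top stop []
```

Contact built up with z stalling at 47.8 mm, so the leaf is home. I'll give one firm press, release, rise and go over the slat.

```bash
python3 -m handwheel '[{"offset":[0,0,0.0015],"twist":0,"fingers":0},{"offset":[0,0,0],"twist":0,"fingers":0},{"offset":[0,0,-0.001],"twist":0,"fingers":0.3}]'; python3 -m handwheel '[{"offset":[0,0,0],"twist":0,"fingers":0.8},{"offset":[0,0,0],"twist":0,"fingers":0.8},{"offset":[0,0,0],"twist":0,"fingers":0.8},{"offset":[0,0,-0.01],"twist":0,"fingers":0.8},{"offset":[0,0,-0.03],"twist":0,"fingers":1},{"offset":[0,0,-0.04],"twist":0,"fingers":1},{"offset":[0,0,-0.04],"twist":0,"fingers":1},{"offset":[-0.003,0.034,-0.01],"twist":0,"fingers":1},{"offset":[-0.003,0.034,0],"twist":0,"fingers":1},{"offset":[-0.003,0.034,0],"twist":0,"fingers":1},{"offset":[-0.003,0.034,0],"twist":0,"fingers":1},{"offset":[-0.003,0.034,0],"twist":0,"fingers":1},{"offset":[-0.003,0.034,0],"twist":0,"fingers":1},{"offset":[-0.003,0.034,0],"twist":0,"fingers":1}]'
python3 -m handwheel '[{"offset":[0,0,0],"twist":-7,"fingers":1},{"offset":[0,0,0],"twist":-7,"fingers":1},{"offset":[0,0,0],"twist":-7,"fingers":1},{"offset":[0,0,0],"twist":-7,"fingers":1},{"offset":[0,0,0],"twist":-7,"fingers":1},{"offset":[0,0,0],"twist":-7,"fingers":1},{"offset":[0,0,0],"twist":-7,"fingers":1},{"offset":[0,0,0],"twist":-7,"fingers":1},{"offset":[0,0,0],"twist":-7,"fingers":1},{"offset":[0,0,0],"twist":-7,"fingers":1},{"offset":[0,0,0],"twist":-7,"fingers":1},{"offset":[0,0,0],"twist":-7,"fingers":1},{"offset":[0,0,0],"twist":-7,"fingers":1},{"offset":[0,0,0],"twist":-4.4,"fingers":1},{"offset":[0,0,0],"twist":0,"fingers":1}]'
python3 - <<'E'
from h import *
f=lambda L:[(np.round(d['at'],4).tolist(),round(d['p'],2)) for d in L][:2]
im=arm.camera('wrist'); cv2.imwrite('pics/w3.png',im)
for t in ['slat','slat_end','handle','pin_root']: print(t,f(arm.landmark_of('wrist',t)))
for q in arm.cut_out('wrist','slat')[:2]: print(rect(q['region'],.058,'wrist'))
im=arm.camera('top')
for q in arm.cut_out('top','slat')[:3]: print(rect(q['region'],.058,'top'))
E
```

```text
time: 10.05
eef_pos: [0.5185, 0.1121, 0.0478]
tcp_rot: [3.141, 0.002, 0.078]
contact_force: [-9.4, -0.4, 8.1]
finger_gap: 0.334
gripper_force: 69.1
time: 11.22
eef_pos: [0.5175, -0.1284, 0.1752]
tcp_rot: [3.141, -0.001, 0.078]
contact_force: [0.7, 0.4, 0.1]
finger_gap: 1.001
gripper_force: 0.0
time: 12.47
eef_pos: [0.5178, -0.1268, 0.175]
tcp_rot: [3.141, 0.0, 1.744]
contact_force: [-0.6, 0.2, 0.5]
finger_gap: 0.999
gripper_force: 0.0
slat [([0.2659, -0.2415, -0.0], 0.95), ([0.5162, -0.126, 0.0188], 0.6)]
slat_end [([0.2015, -0.1459, 0.0269], 0.85), ([0.5042, -0.0484, 0.0359], 0.57)]
handle []
pin_root []
(278.9, -217.3, 201.3, 112.2, 120.79)
(356.8, 13.6, 39.5, 22.5, 178.69)
(512.0, -117.4, 57.1, 49.8, 90.17)
(333.3, 66.7, 103.8, 29.7, 88.08)
(273.9, -250.4, 205.7, 74.8, 120.6)
```

View pics/w3.png

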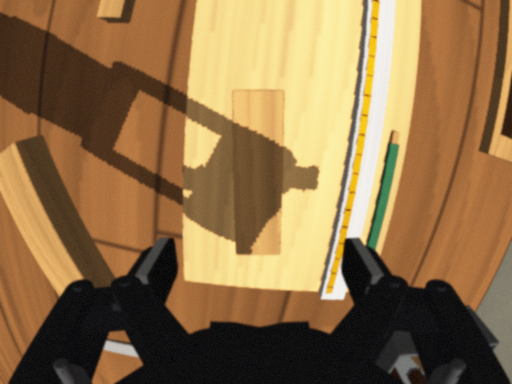

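The slat is aligned, spanning columns 233–282 against a finger midline of about 258. I descend and grip it.

```bash
python3 -m handwheel '[{"offset":[0,0,0.035],"twist":0,"fingers":1},{"offset":[0,0,0.035],"twist":0,"fingers":1},{"offset":[0,0,0.03],"twist":0,"fingers":1},{"offset":[0,0,0.02],"twist":0,"fingers":1},{"offset":[0,0,0.0185],"twist":0,"fingers":1},{"offset":[0,0,0],"twist":0,"fingers":1},{"offset":[0,0,0],"twist":0,"fingers":1}]'; python3 -m handwheel '[{"offset":[0,0,0],"twist":0,"fingers":0.7},{"offset":[0,0,0],"twist":0,"fingers":0.6},{"offset":[0,0,0],"twist":0,"fingers":0.5},{"offset":[0,0,0],"twist":0,"fingers":0.3},{"offset":[0,0,0],"twist":0,"fingers":0},{"offset":[0,0,0],"twist":0,"fingers":0},{"offset":[0,0,0],"twist":0,"fingers":0}]'
```

```text
time: 13.45
eef_pos: [0.5168, -0.1264, 0.0349]
tcp_rot: [-3.139, -0.001, 1.743]
contact_force: [-0.9, 0.0, 0.7]
finger_gap: 0.998
gripper_force: 0.0
time: 14.03
eef_pos: [0.519, -0.1273, 0.0379]
tcp_rot: [3.138, 0.002, 1.743]
contact_force: [-0.2, 0.5, 5.4]
finger_gap: 0.511
gripper_force: 65.2
```

```bash
python3 -m handwheel '[{"offset":[0,0,-0.002],"twist":0,"fingers":0},{"offset":[0,0,0],"twist":2.7,"fingers":0},{"offset":[0,0,0],"twist":2.7,"fingers":0},{"offset":[0.0145,0.0075,0],"twist":0,"fingers":0},{"offset":[0.0145,0.0075,0],"twist":0,"fingers":0},{"offset":[0.0145,0.0075,0],"twist":0,"fingers":0},{"offset":[0.0145,0.0075,0],"twist":0,"fingers":0},{"offset":[0.0145,0.0075,0],"twist":0,"fingers":0},{"offset":[0.0145,0.0075,0],"twist":0,"fingers":0},{"offset":[0.0145,0.0075,0],"twist":0,"fingers":0},{"offset":[0.0145,0.0075,0],"twist":0,"fingers":0},{"offset":[0,0,0],"twist":0,"fingers":0},{"offset":[0,0,0],"twist":0,"fingers":0}]'
python3 - <<'E'
from h import *
im=arm.camera('wrist'); cv2.imwrite('pics/w4.png',im)
o=arm.get_obs(); p=o['eef_pos']; print('u,v',p[0]*np.cos(.0775)+p[1]*np.sin(.0775),-p[0]*np.sin(.0775)+p[1]*np.cos(.0775))
f=lambda L:[(np.round(d['at'],4).tolist(),round(d['p'],2)) for d in L][:2]
for t in ['slat_end','pin_root','handle']: print(t,f(arm.landmark_of('wrist',t)))
E
```

```text
time: 15.12
eef_pos: [0.5686, -0.0056, 0.0379]
tcp_rot: [3.141, -0.0, 1.651]
contact_force: [0.6, 1.0, 1.5]
finger_gap: 0.507
gripper_force: 64.8
u,v 0.5662604429042656 -0.05017116087384889
slat_end [([0.5599, 0.0744, 0.0367], 0.75)]
pin_root [([0.5614, 0.109, 0.042], 0.96)]
handle []
```

View pics/w4.png

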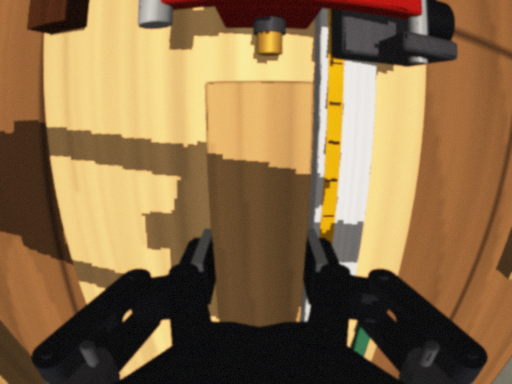

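The picture shows the brass pin tip at (268,50), the slat end at row 83, and the slat parallel to the fence edge with a few mm gap (columns 313 and 320). I push toward the fence until contact.

```bash
python3 -m handwheel '[{"offset":[0,0.002,0],"twist":0,"fingers":0},{"offset":[0,0.002,0],"twist":0,"fingers":0},{"offset":[0,0,0],"twist":0,"fingers":0}]'; python3 -m handwheel '[{"offset":[0,0.001,0],"twist":0,"fingers":0},{"offset":[0,0,0],"twist":0,"fingers":0}]';python3 -m handwheel '[{"offset":[0,0.001,0],"twist":0,"fingers":0},{"offset":[0,0,0],"twist":0,"fingers":0}]';python3 -m handwheel '[{"offset":[0,0.001,0],"twist":0,"fingers":0},{"offset":[0,0,0],"twist":0,"fingers":0}]'
```

```text
time: 15.57
eef_pos: [0.572, -0.007, 0.0379]
tcp_rot: [-3.14, 0.001, 1.648]
contact_force: [-2.7, -1.1, 4.8]
finger_gap: 0.513
gripper_force: 65.1
time: 15.73
eef_pos: [0.5732, -0.0068, 0.0379]
tcp_rot: [-3.141, 0.001, 1.649]
contact_force: [-3.4, -2.1, 5.3]
finger_gap: 0.508
gripper_force: 65.0
time: 15.9
eef_pos: [0.5743, -0.0065, 0.0379]
tcp_rot: [-3.141, 0.001, 1.649]
contact_force: [-3.7, -1.6, 4.3]
finger_gap: 0.514
gripper_force: 65.0
time: 16.07
eef_pos: [0.5754, -0.0062, 0.0379]
tcp_rot: [-3.142, 0.001, 1.649]
contact_force: [-3.7, -1.1, 4.8]
finger_gap: 0.511
gripper_force: 65.0
```

```bash
for k in 1 ; do python3 -m handwheel '[{"offset":[0,0.001,0],"twist":0,"fingers":0},{"offset":[0,0,0],"twist":0,"fingers":0}]'; python3 -m handwheel '[{"offset":[0,0.001,0],"twist":0,"fingers":0},{"offset":[0,0,0],"twist":0,"fingers":0}]'; done
```

```text
time: 16.23
eef_pos: [0.5757, -0.0061, 0.0379]
tcp_rot: [-3.14, 0.001, 1.649]
contact_force: [-5.4, -2.9, 6.6]
finger_gap: 0.51
gripper_force: 65.4
time: 16.4
eef_pos: [0.5757, -0.0061, 0.038]
tcp_rot: [-3.137, 0.001, 1.649]
contact_force: [-9.1, -1.1, 8.3]
finger_gap: 0.511
gripper_force: 65.5
```

```bash
python3 -c "
from h import *
print(arm.get_obs()['torque'])"; python3 -m handwheel '[{"offset":[0,0.0015,0],"twist":0,"fingers":0},{"offset":[0,0,0],"twist":0,"fingers":0}]'; python3 -c "
from h import *
o=arm.get_obs();print(o['torque'],o['tcp_rot'])"
```

```text
[-0.28858667  1.28031098 -0.15132699]
time: 16.57
eef_pos: [0.5758, -0.0061, 0.038]
tcp_rot: [-3.134, 0.0, 1.649]
contact_force: [-13.1, -1.6, 12.4]
finger_gap: 0.51
gripper_force: 65.9
[-0.35167049  1.9374968  -0.16202137] [-3.13386187e+00  4.84771060e-04  1.64868883e+00]
```

Contact is flush: the moment hardly changes with force. I ease off to light contact, then slide toward the pin.

```bash
python3 -m handwheel '[{"offset":[0,-0.0028,-0.002],"twist":0,"fingers":0},{"offset":[0,0,0],"twist":0,"fingers":0}]'; python3 -m handwheel '[{"offset":[0.002,0,0],"twist":0,"fingers":0},{"offset":[0.002,0,0],"twist":0,"fingers":0},{"offset":[0.001,0,0],"twist":0,"fingers":0},{"offset":[0,0,0],"twist":0,"fingers":0}]'; python3 -m handwheel '[{"offset":[0.001,0,0],"twist":0,"fingers":0},{"offset":[0.001,0,0],"twist":0,"fingers":0},{"offset":[0,0,0],"twist":0,"fingers":0}]'
python3 - <<'E'
from h import *
im=arm.camera('wrist'); cv2.imwrite('pics/w5.png',cv2.resize(im[0:130,150:400],None,fx=3,fy=3))
E
```

```text
time: 16.73
eef_pos: [0.5756, -0.0056, 0.039]
tcp_rot: [-3.141, -0.001, 1.649]
contact_force: [-1.2, -0.6, -1.3]
finger_gap: 0.514
gripper_force: 64.5
time: 17.07
eef_pos: [0.5752, -0.0004, 0.039]
tcp_rot: [-3.14, -0.0, 1.649]
contact_force: [-1.5, -0.9, -2.6]
finger_gap: 0.51
gripper_force: 64.3
time: 17.32
eef_pos: [0.5751, 0.0013, 0.0394]
tcp_rot: [-3.14, 0.0, 1.649]
contact_force: [-1.9, -1.2, -1.6]
finger_gap: 0.509
gripper_force: 64.3
```

View pics/w5.png

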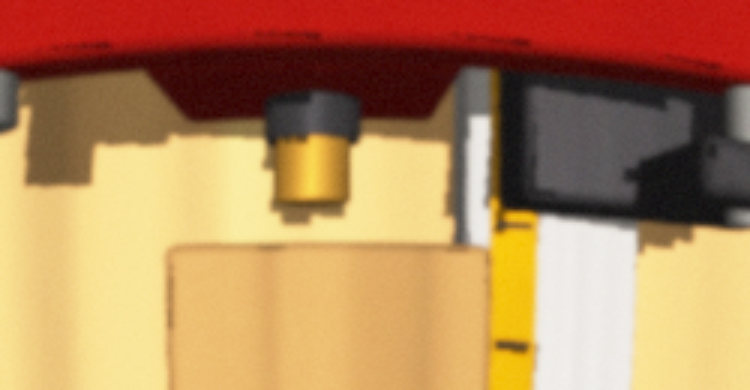

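The crop shows the brass tip at crop row 205, the slat end at row 245, and the leaf level. That leaves roughly 5–6 mm of gap. I lower the slat onto the bed and approach in small steps.

```bash
python3 -m handwheel '[{"offset":[0.001,0,0.0012],"twist":0,"fingers":0},{"offset":[0.001,0,0],"twist":0,"fingers":0},{"offset":[0,0,0],"twist":0,"fingers":0}]'; for i in 1 ; do python3 -m handwheel '[{"offset":[0.001,0,0],"twist":0,"fingers":0},{"offset":[0,0,0],"twist":0,"fingers":0},{"offset":[0,0,0],"twist":0,"fingers":0}]';python3 -m handwheel '[{"offset":[0.0005,0,0],"twist":0,"fingers":0},{"offset":[0,0,0],"twist":0,"fingers":0},{"offset":[0,0,0],"twist":0,"fingers":0}]'; done
```

```text
time: 17.62
eef_pos: [0.575, 0.003, 0.0384]
tcp_rot: [-3.141, 0.0, 1.649]
contact_force: [-3.6, -2.1, -2.2]
finger_gap: 0.51
gripper_force: 64.5
time: 17.87
eef_pos: [0.5749, 0.004, 0.0384]
tcp_rot: [-3.141, 0.0, 1.649]
contact_force: [-3.6, -3.1, -2.1]
finger_gap: 0.512
gripper_force: 64.5
time: 18.12
eef_pos: [0.5748, 0.0045, 0.0384]
tcp_rot: [-3.141, 0.0, 1.649]
contact_force: [-4.5, -2.0, -1.2]
finger_gap: 0.511
gripper_force: 64.5
```

```bash
python3 -m handwheel '[{"offset":[0.0005,0,0.0006],"twist":0,"fingers":0},{"offset":[0,0,0],"twist":0,"fingers":0},{"offset":[0,0,0],"twist":0,"fingers":0}]'; for i in 1 ; do python3 -m handwheel '[{"offset":[0.0005,0,0],"twist":0,"fingers":0},{"offset":[0,0,0],"twist":0,"fingers":0},{"offset":[0,0,0],"twist":0,"fingers":0}]';python3 -m handwheel '[{"offset":[0.0005,0,0],"twist":0,"fingers":0},{"offset":[0,0,0],"twist":0,"fingers":0},{"offset":[0,0,0],"twist":0,"fingers":0}]';  python3 -m handwheel '[{"offset":[0.0005,0,0],"twist":0,"fingers":0},{"offset":[0,0,0],"twist":0,"fingers":0},{"offset":[0,0,0],"twist":0,"fingers":0}]'; done
```

```text
time: 18.37
eef_pos: [0.5748, 0.005, 0.038]
tcp_rot: [-3.141, 0.0, 1.649]
contact_force: [-5.4, -3.0, -0.6]
finger_gap: 0.512
gripper_force: 64.6
time: 18.62
eef_pos: [0.5748, 0.0053, 0.038]
tcp_rot: [-3.141, 0.001, 1.649]
contact_force: [-4.6, -2.9, -0.3]
finger_gap: 0.513
gripper_force: 64.6
time: 18.87
eef_pos: [0.5748, 0.0057, 0.038]
tcp_rot: [-3.141, 0.001, 1.649]
contact_force: [-4.1, -2.9, -1.7]
finger_gap: 0.516
gripper_force: 64.5
time: 19.12
eef_pos: [0.5747, 0.0062, 0.038]
tcp_rot: [-3.141, 0.001, 1.649]
contact_force: [-5.4, -3.8, -0.9]
finger_gap: 0.514
gripper_force: 64.5
```

```bash
for i in 1 ; do python3 -m handwheel '[{"offset":[0.0005,-0.0003,0],"twist":0,"fingers":0},{"offset":[0,0,0],"twist":0,"fingers":0},{"offset":[0,0,0],"twist":0,"fingers":0}]';python3 -m handwheel '[{"offset":[0.0005,0,0],"twist":0,"fingers":0},{"offset":[0,0,0],"twist":0,"fingers":0},{"offset":[0,0,0],"twist":0,"fingers":0}]';  python3 -m handwheel '[{"offset":[0.0005,0,0],"twist":0,"fingers":0},{"offset":[0,0,0],"twist":0,"fingers":0},{"offset":[0,0,0],"twist":0,"fingers":0}]';python3 -m handwheel '[{"offset":[0.0005,0,0],"twist":0,"fingers":0},{"offset":[0,0,0],"twist":0,"fingers":0},{"offset":[0,0,0],"twist":0,"fingers":0}]'; done
```

```text
time: 19.37
eef_pos: [0.5747, 0.007, 0.038]
tcp_rot: [-3.141, 0.0, 1.649]
contact_force: [-4.1, -2.7, -1.7]
finger_gap: 0.51
gripper_force: 64.4
time: 19.62
eef_pos: [0.5746, 0.0076, 0.038]
tcp_rot: [-3.141, 0.0, 1.649]
contact_force: [-3.7, -3.1, -1.3]
finger_gap: 0.515
gripper_force: 64.4
time: 19.87
eef_pos: [0.5746, 0.0081, 0.038]
tcp_rot: [-3.141, 0.0, 1.649]
contact_force: [-4.0, -2.6, -1.1]
finger_gap: 0.51
gripper_force: 64.4
time: 20.12
eef_pos: [0.5745, 0.0085, 0.038]
tcp_rot: [-3.141, 0.0, 1.649]
contact_force: [-4.2, -2.4, -1.9]
finger_gap: 0.513
gripper_force: 64.4
```

```bash
for i in 1 ; do python3 -m handwheel '[{"offset":[0.0005,0,0],"twist":0,"fingers":0},{"offset":[0,0,0],"twist":0,"fingers":0},{"offset":[0,0,0],"twist":0,"fingers":0}]';python3 -m handwheel '[{"offset":[0.0005,0,0],"twist":0,"fingers":0},{"offset":[0,0,0],"twist":0,"fingers":0},{"offset":[0,0,0],"twist":0,"fingers":0}]'; done; python3 - <<'E'
from h import *
im=arm.camera('wrist'); cv2.imwrite('pics/w6.png',cv2.resize(im[0:130,150:400],None,fx=3,fy=3))
E
```

```text
time: 20.37
eef_pos: [0.5745, 0.0086, 0.038]
tcp_rot: [-3.141, 0.001, 1.649]
contact_force: [-4.8, -4.1, -1.0]
finger_gap: 0.512
gripper_force: 64.4
time: 20.62
eef_pos: [0.5745, 0.0088, 0.038]
tcp_rot: [-3.141, 0.002, 1.649]
contact_force: [-4.2, -4.4, -1.6]
finger_gap: 0.513
gripper_force: 64.4
```

View pics/w6.png

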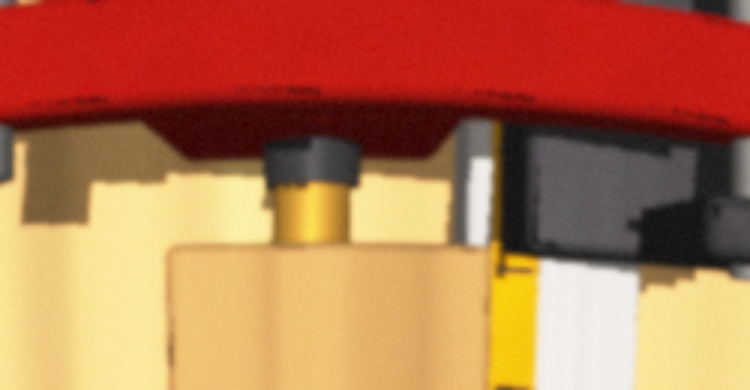

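The slat end has just met the pin: it overlaps at crop row 243, and the measured step shrank. The force is about 1.8 N over the friction baseline, so I press on to about 7 N.

```bash
python3 -m handwheel '[{"offset":[0.0005,0,0],"twist":0,"fingers":0},{"offset":[0.0005,0,0],"twist":0,"fingers":0},{"offset":[0,0,0],"twist":0,"fingers":0},{"offset":[0,0,0],"twist":0,"fingers":0}]'; python3 -m handwheel '[{"offset":[0.0005,0,0],"twist":0,"fingers":0},{"offset":[0.0003,0,0],"twist":0,"fingers":0},{"offset":[0,0,0],"twist":0,"fingers":0},{"offset":[0,0,0],"twist":0,"fingers":0}]'; python3 -c "
from h import *
print(arm.get_obs()['eef_pos'])"
```

```text
time: 21.0
eef_pos: [0.5745, 0.0091, 0.038]
tcp_rot: [-3.141, 0.003, 1.649]
contact_force: [-4.2, -6.8, -1.6]
finger_gap: 0.514
gripper_force: 64.4
time: 21.33
eef_pos: [0.5745, 0.0093, 0.0381]
tcp_rot: [-3.141, 0.004, 1.649]
contact_force: [-4.0, -9.1, -1.3]
finger_gap: 0.509
gripper_force: 64.4
[0.57449355 0.00927299 0.03812548]
```

```bash
python3 -m handwheel '[{"offset":[0.0003,0,0],"twist":0,"fingers":0},{"offset":[0,0,0],"twist":0,"fingers":0},{"offset":[0,0,0],"twist":0,"fingers":0},{"offset":[0,0,0],"twist":0,"fingers":0},{"offset":[0,0,0],"twist":0,"fingers":0}]'; python3 -m handwheel '[{"offset":[0,0,0],"twist":0,"fingers":0},{"offset":[0,0,0],"twist":0,"fingers":0},{"offset":[0,0,0],"twist":0,"fingers":0}]'; python3 -c "
from h import *
print(arm.get_obs()['eef_pos'])"
```

```text
time: 21.75
eef_pos: [0.5745, 0.0094, 0.0381]
tcp_rot: [-3.141, 0.004, 1.649]
contact_force: [-3.5, -8.4, -1.4]
finger_gap: 0.51
gripper_force: 64.4
time: 22.0
eef_pos: [0.5745, 0.0093, 0.0382]
tcp_rot: [-3.141, 0.004, 1.649]
contact_force: [-3.5, -9.5, -2.0]
finger_gap: 0.512
gripper_force: 64.4
[0.57447989 0.00934868 0.03815246]
```

```bash
python3 -m handwheel '[{"offset":[0.0004,0,0],"twist":0,"fingers":0},{"offset":[0,0,0],"twist":0,"fingers":0},{"offset":[0,0,0],"twist":0,"fingers":0},{"offset":[0,0,0],"twist":0,"fingers":0},{"offset":[0,0,0],"twist":0,"fingers":0},{"offset":[0,0,0],"twist":0,"fingers":0}]'; python3 -c "
from h import *
o=arm.get_obs();print(o['eef_pos'],o['contact_force'])"; python3 -m handwheel '[{"offset":[-0.0008,0,0],"twist":0,"fingers":0},{"offset":[-0.0008,0,0],"twist":0,"fingers":0},{"offset":[-0.0006,0,0],"twist":0,"fingers":0},{"offset":[0,0,0],"twist":0,"fingers":0},{"offset":[0,0,0],"twist":0,"fingers":0}]';  python3 -m handwheel '[{"offset":[-0.0006,0,0],"twist":0,"fingers":0},{"offset":[0,0,0],"twist":0,"fingers":0},{"offset":[0,0,0],"twist":0,"fingers":0}]'; python3 -m handwheel '[{"offset":[-0.0005,0,0],"twist":0,"fingers":0},{"offset":[0,0,0],"twist":0,"fingers":0},{"offset":[0,0,0],"twist":0,"fingers":0}]'
```

```text
time: 22.5
eef_pos: [0.5745, 0.0095, 0.0382]
tcp_rot: [-3.141, 0.005, 1.649]
contact_force: [-4.1, -8.9, -1.4]
finger_gap: 0.507
gripper_force: 64.4
[0.57446322 0.0094986  0.03818723] [-4.0958564  -8.94454284 -1.42302879]
time: 22.92
eef_pos: [0.5745, 0.0093, 0.0381]
tcp_rot: [-3.141, 0.001, 1.649]
contact_force: [-3.6, -3.8, -1.2]
finger_gap: 0.509
gripper_force: 64.4
time: 23.17
eef_pos: [0.5745, 0.0091, 0.0381]
tcp_rot: [-3.141, 0.0, 1.649]
contact_force: [-4.0, -2.8, -1.9]
finger_gap: 0.511
gripper_force: 64.4
time: 23.42
eef_pos: [0.5745, 0.009, 0.038]
tcp_rot: [-3.141, -0.0, 1.649]
contact_force: [-5.2, -2.1, -1.3]
finger_gap: 0.512
gripper_force: 64.4
```

```bash
python3 -m handwheel '[{"offset":[-0.0003,-0.0005,0],"twist":0,"fingers":0},{"offset":[0,0,0],"twist":0,"fingers":0},{"offset":[0,0,0],"twist":0,"fingers":0}]';  python3 -m handwheel '[{"offset":[-0.0003,0,0],"twist":0,"fingers":0},{"offset":[0,0,0],"twist":0,"fingers":0},{"offset":[0,0,0],"twist":0,"fingers":0}]';  python3 -c "
from h import *
for k in range(4):
    arm.camera('wrist');o=arm.get_obs();print(o['eef_pos'],o['contact_force'])"
```

```text
time: 23.67
eef_pos: [0.5745, 0.0088, 0.038]
tcp_rot: [3.141, -0.0, 1.649]
contact_force: [-1.7, -0.3, -2.5]
finger_gap: 0.511
gripper_force: 64.2
time: 23.92
eef_pos: [0.5745, 0.0085, 0.0381]
tcp_rot: [3.141, -0.0, 1.649]
contact_force: [-2.3, -0.3, -2.0]
finger_gap: 0.512
gripper_force: 64.2
[0.57448247 0.00848853 0.0380759 ] [-1.72070304  0.0849147  -1.0253235 ]
[0.57446197 0.00845087 0.03807975] [-1.14191849  0.0891866  -2.89885014]
[0.57446322 0.00842107 0.03810577] [-1.69173865  0.51671016 -2.98127523]
[0.57447818 0.00840022 0.03813736] [-1.83914574  0.29752855 -3.40055888]
```

```bash
python3 -m handwheel '[{"offset":[0.0004,0,0.0008],"twist":0,"fingers":0},{"offset":[0.0003,0,0],"twist":0,"fingers":0},{"offset":[0,0,0],"twist":0,"fingers":0},{"offset":[0,0,0],"twist":0,"fingers":0}]';  python3 -c "
from h import *
for k in range(4):
    arm.camera('wrist');o=arm.get_obs();print(o['eef_pos'],o['contact_force'])"
```

```text
time: 24.45
eef_pos: [0.5745, 0.0084, 0.0379]
tcp_rot: [3.141, 0.001, 1.649]
contact_force: [-2.3, -2.1, 2.5]
finger_gap: 0.513
gripper_force: 64.6
[0.57447433 0.00844259 0.03789194] [-3.52295029 -2.57791897  2.16053929]
[0.57447167 0.00842182 0.03790663] [-2.85316516 -2.57564987  3.09594099]
[0.57450757 0.00842476 0.03790282] [-2.43191076 -1.90883779  3.15187746]
[0.57450177 0.0084166  0.03791318] [-4.03515207 -3.41590527  3.78617217]
```

```bash
python3 -m handwheel '[{"offset":[0.0004,0,-0.0005],"twist":0,"fingers":0},{"offset":[0,0,0],"twist":0,"fingers":0},{"offset":[0,0,0],"twist":0,"fingers":0},{"offset":[0,0,0],"twist":0,"fingers":0}]';  python3 -c "
from h import *
for k in range(4):
    arm.camera('wrist');o=arm.get_obs();print(o['eef_pos'],o['contact_force'])"
```

```text
time: 24.98
eef_pos: [0.5745, 0.0087, 0.0379]
tcp_rot: [3.141, 0.001, 1.649]
contact_force: [-1.6, -5.0, 1.9]
finger_gap: 0.513
gripper_force: 64.8
[0.57448375 0.00873431 0.03790623] [-1.45462362 -4.9230532   2.02389522]
[0.57446283 0.00871646 0.03790598] [-2.50559626 -4.88097325  1.51762236]
[0.57447503 0.00873213 0.03792502] [-1.4756509  -4.724727    1.74275649]
[0.57448426 0.00872255 0.03793561] [-1.64763698 -5.28123884  2.62925798]
```

```bash
python3 -m handwheel '[{"offset":[-0.0009,-0.0004,0],"twist":0,"fingers":0},{"offset":[0,0,0],"twist":0,"fingers":0},{"offset":[0,0,0],"twist":0,"fingers":0}]';  python3 -c "
from h import *
for k in range(3):
    arm.camera('wrist');o=arm.get_obs();print(o['eef_pos'],o['contact_force'])"
```

```text
time: 25.43
eef_pos: [0.5744, 0.0087, 0.0379]
tcp_rot: [3.14, -0.0, 1.649]
contact_force: [1.2, -1.4, 0.1]
finger_gap: 0.512
gripper_force: 64.7
[0.57441395 0.00870725 0.03788386] [ 0.33903347 -1.36851976  0.37667639]
[0.57444186 0.00868588 0.03790664] [ 1.07272515 -1.60436363  0.92790911]
[0.57440875 0.00867709 0.03788068] [ 1.22981642 -0.37078762  0.15969653]
```

```bash
python3 -m handwheel '[{"offset":[0,0,0],"twist":0,"fingers":0.6},{"offset":[0,0,0],"twist":0,"fingers":0.7},{"offset":[0,0,0],"twist":0,"fingers":0.8},{"offset":[0,0,0],"twist":0,"fingers":0.8},{"offset":[0,0,0],"twist":0,"fingers":0.8},{"offset":[0,0,-0.02],"twist":0,"fingers":0.8},{"offset":[0,0,-0.035],"twist":0,"fingers":0.9},{"offset":[0,0,0],"twist":0,"fingers":1},{"offset":[0,0,0],"twist":0,"fingers":1}]'
python3 - <<'E'
from h import *
im=arm.camera('wrist'); cv2.imwrite('pics/w7.png',cv2.resize(im,(800,600)))
f=lambda L:[(np.round(d['at'],4).tolist(),round(d['p'],2)) for d in L][:2]
for t in ['slat_end','pin_root','handle']: print(t,f(arm.landmark_of('wrist',t)))
for q in arm.cut_out('wrist','slat')[:2]: print(rect(q['region'],.058,'wrist'))
E
```

```text
time: 26.33
eef_pos: [0.5758, 0.0083, 0.0959]
tcp_rot: [3.135, 0.001, 1.649]
contact_force: [0.2, 0.4, 0.5]
finger_gap: 1.0
gripper_force: 0.0
slat_end [([0.5666, 0.0878, 0.0362], 0.95), ([0.3343, 0.1196, 0.0137], 0.74)]
pin_root [([0.5575, 0.1091, 0.0418], 0.83), ([0.5658, 0.0903, 0.0343], 0.43)]
handle [([0.5221, 0.1124, 0.0678], 0.95)]
(380.9, 70.9, 91.5, 43.5, 86.08)
(296.1, -180.6, 194.6, 60.8, 60.97)
```

View pics/w7.png

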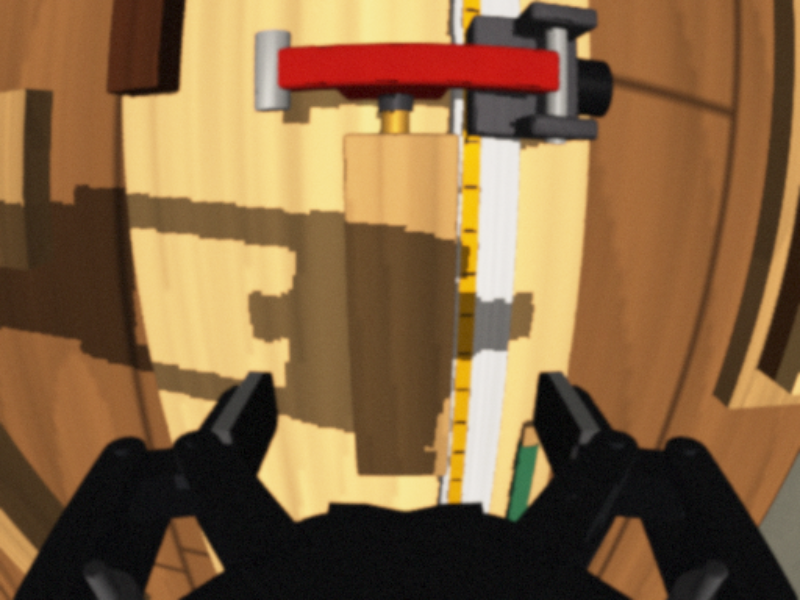

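The slat end is at the pin, near (397,133), and its side is flush at the fence. The leaf is level. Now I rise, turn and go over the handle.

```bash
python3 -m handwheel '[{"offset":[0,0,-0.04],"twist":0,"fingers":1},{"offset":[0,0,-0.04],"twist":0,"fingers":1},{"offset":[0,0,0],"twist":6.9,"fingers":1},{"offset":[0,0,0],"twist":6.9,"fingers":1},{"offset":[0,0,0],"twist":6.9,"fingers":1},{"offset":[0,0,0],"twist":6.9,"fingers":1},{"offset":[0,0,0],"twist":6.9,"fingers":1},{"offset":[0,0,0],"twist":6.9,"fingers":1},{"offset":[0,0,0],"twist":6.9,"fingers":0.6},{"offset":[0,0,0],"twist":6.9,"fingers":0.6},{"offset":[0,0,0],"twist":6.9,"fingers":0.6},{"offset":[0,0,0],"twist":6.9,"fingers":0.6},{"offset":[0,0,0],"twist":6.9,"fingers":0.6},{"offset":[0,0,0],"twist":6.9,"fingers":0.6},{"offset":[0,0,0],"twist":7.1,"fingers":0.6},{"offset":[-0.0125,-0.027,0],"twist":0,"fingers":0.6},{"offset":[-0.0125,-0.027,0],"twist":0,"fingers":0.6},{"offset":[-0.0125,-0.027,0],"twist":0,"fingers":0.6},{"offset":[-0.0125,-0.027,0],"twist":0,"fingers":0.6},{"offset":[0,0,0],"twist":0,"fingers":0.6}]'; python3 -m handwheel '[{"offset":[0,0,0],"twist":0,"fingers":0.6},{"offset":[0,0,0],"twist":0,"fingers":0.6}]'
```

```text
time: 28.25
eef_pos: [0.5123, 0.116, 0.1716]
tcp_rot: [-3.139, 0.004, 0.085]
contact_force: [0.7, -0.3, -0.5]
finger_gap: 0.601
gripper_force: 0.0
time: 28.42
eef_pos: [0.5152, 0.1118, 0.172]
tcp_rot: [3.141, 0.001, 0.08]
contact_force: [0.2, -0.1, -0.3]
finger_gap: 0.598
gripper_force: 0.0
```

```bash
python3 -m handwheel '[{"offset":[0.003,0,0.03],"twist":0,"fingers":0.6},{"offset":[0,0,0.03],"twist":0,"fingers":0.6},{"offset":[0,0,0.03],"twist":0,"fingers":0.6},{"offset":[0,0,0.02],"twist":0,"fingers":0.6},{"offset":[0,0,0.012],"twist":0,"fingers":0.6},{"offset":[0,0,0],"twist":0,"fingers":0.6},{"offset":[0,0,0],"twist":0,"fingers":0.6}]'; python3 -m handwheel '[{"offset":[0,0,0],"twist":0,"fingers":0},{"offset":[0,0,0],"twist":0,"fingers":0},{"offset":[0,0,0],"twist":0,"fingers":0},{"offset":[0,0,0],"twist":0,"fingers":0},{"offset":[0,0,0],"twist":0,"fingers":0},{"offset":[0,0,0],"twist":0,"fingers":0}]'
```

```text
time: 29.0
eef_pos: [0.5186, 0.1115, 0.0505]
tcp_rot: [3.141, 0.001, 0.079]
contact_force: [1.3, 0.2, 0.4]
finger_gap: 0.597
gripper_force: 0.0
time: 29.5
eef_pos: [0.52, 0.1123, 0.053]
tcp_rot: [3.141, -0.005, 0.08]
contact_force: [1.1, -0.1, 5.9]
finger_gap: 0.336
gripper_force: 59.4
```

```bash
python3 -m handwheel '[{"offset":[0.0004,0,-0.0088],"twist":0,"fingers":0},{"offset":[0.0011,0,-0.0088],"twist":0,"fingers":0},{"offset":[0.0021,0,-0.0086],"twist":0,"fingers":0},{"offset":[0.0023,0,-0.0085],"twist":0,"fingers":0},{"offset":[0.0035,0,-0.0081],"twist":0,"fingers":0},{"offset":[0.0037,0,-0.008],"twist":0,"fingers":0},{"offset":[0.0048,0,-0.0075],"twist":0,"fingers":0},{"offset":[0.005,0,-0.0072],"twist":0,"fingers":0},{"offset":[0.006,0,-0.0065],"twist":0,"fingers":0},{"offset":[0.0061,0,-0.0063],"twist":0,"fingers":0},{"offset":[0,0,0],"twist":0,"fingers":0}]'; python3 -m handwheel '[{"offset":[0.007,0,-0.0055],"twist":0,"fingers":0},{"offset":[0.0071,0,-0.0052],"twist":0,"fingers":0},{"offset":[0.0078,0,-0.0043],"twist":0,"fingers":0},{"offset":[0.0078,0,-0.0038],"twist":0,"fingers":0},{"offset":[0.0084,0,-0.003],"twist":0,"fingers":0},{"offset":[0.0084,0,-0.0024],"twist":0,"fingers":0},{"offset":[0.0087,0,-0.0015],"twist":0,"fingers":0},{"offset":[0.0087,0,-0.001],"twist":0,"fingers":0},{"offset":[0.0088,0,0],"twist":0,"fingers":0},{"offset":[0.0088,0,0.0005],"twist":0,"fingers":0},{"offset":[0,0,0],"twist":0,"fingers":0}]'
```

```text
time: 30.42
eef_pos: [0.5544, 0.115, 0.1303]
tcp_rot: [3.141, -0.001, 0.08]
contact_force: [1.0, -1.6, -5.4]
finger_gap: 0.329
gripper_force: 60.7
time: 31.33
eef_pos: [0.6366, 0.1214, 0.1575]
tcp_rot: [3.141, -0.004, 0.08]
contact_force: [-0.7, -2.8, -1.4]
finger_gap: 0.324
gripper_force: 59.1
```

```bash
python3 -m handwheel '[{"offset":[0,0,0],"twist":0,"fingers":0.5},{"offset":[0,0,0],"twist":0,"fingers":0.6},{"offset":[0,0,0],"twist":0,"fingers":0.6},{"offset":[0,0,0],"twist":0,"fingers":0.6},{"offset":[0,0,-0.02],"twist":0,"fingers":0.7},{"offset":[0,0,-0.04],"twist":0,"fingers":0.8},{"offset":[0,0,-0.04],"twist":0,"fingers":1},{"offset":[-0.035,0.015,-0.01],"twist":0,"fingers":1},{"offset":[-0.035,0.015,0],"twist":0,"fingers":1},{"offset":[-0.035,0.015,0],"twist":0,"fingers":1},{"offset":[0,0,0],"twist":0,"fingers":1},{"offset":[0,0,0],"twist":0,"fingers":1}]'
python3 - <<'E'
from h import *
im=arm.camera('wrist'); s=arm.camera('scene')
cv2.imwrite('pics/w8.png',np.hstack([cv2.resize(im,(480,360)),cv2.resize(s[170:290,140:247+140-97+100],(320,154)).repeat(1,0) if 0 else cv2.resize(s[165:300,140:360],(320,196)).__class__(0) if 0 else cv2.copyMakeBorder(cv2.resize(s[165:300,140:360],(320,196)),0,164,0,0,cv2.BORDER_CONSTANT)]))
f=lambda L:[(np.round(d['at'],4).tolist(),round(d['p'],2)) for d in L][:2]
for t in ['slat_end','slat','pin_root','handle']: print(t,f(arm.landmark_of('wrist',t)))
for q in arm.cut_out('wrist','slat')[:3]: print(rect(q['region'],.058,'wrist'))
E
```

```text
time: 32.33
eef_pos: [0.532, 0.068, 0.2661]
tcp_rot: [-3.141, -0.002, 0.079]
contact_force: [-0.2, 0.3, 0.6]
finger_gap: 1.003
gripper_force: 0.0
slat_end [([0.3338, 0.1227, 0.0149], 0.77), ([0.5675, 0.0893, 0.0399], 0.68)]
slat [([0.3328, 0.0719, -0.0026], 0.79), ([0.5711, 0.0063, 0.0199], 0.56)]
pin_root [([0.5924, 0.1116, 0.1305], 0.62)]
handle [([0.6273, 0.1211, 0.1733], 0.57)]
(366.7, 69.0, 99.6, 43.1, 88.23)
(577.0, 12.4, 158.6, 45.8, 94.72)
(347.3, -301.0, 132.2, 35.5, 57.23)
```

View pics/w8.png

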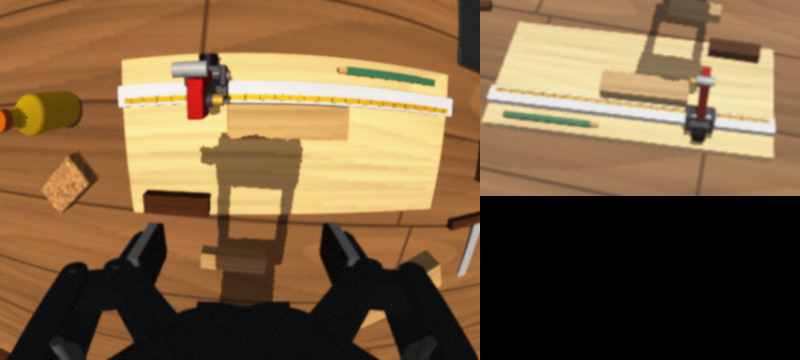

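The leaf is up, the slat is flush (94.7° against the fence's 94.5°) with its end unmoved, and everything else is in place. I'm handing in.

```bash
python3 -c "
from station import arm
print(arm.hand_in())"
```

```text
the job is handed in; nothing more can be done
None
```

The job is handed in, with no verdict returned: the stop was pressed home, the slat laid flush and pushed into the pin at an estimated 6–7 N (9–9.5 N at the wrist, less friction), then released at the pin. The stop is back up, and the last pictures showed the slat still in place and nothing nearby moved.

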